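# Hang a test coupon up to drip-dry with an S-hook

## Task

Take the S-hook off the drying stand's crossbar by its black grip, thread its lower end through the small hole in the hanging strap of the coupon that stands in the white rack, draw the coupon straight up out of its slot, and hang hook and coupon back on the crossbar so that the coupon hangs still above the round dish. How high the strap was clamped differs from coupon to coupon, so look or feel for the hole. The coupon has been weighed and must stay clean and unbent: never touch it with the gripper, feel for the hole with the hook gently, without pushing or prying, and leave the two bare coupons and the dish where they are.

Things in the scene. Friction and masses are not known exactly. Their poses are not given: they have to be found in the camera images.
- hook: S-hook of 4 mm steel wire (30 g) lying in its own x-z plane, z up, black grip on top; hangs upright on the crossbar at the start. Origin: centre of the upper bend, which is open downward, wire centreline radius 12 mm; its free end is on the +x side, 10 mm below the origin. The shank leaves on the -x side, is straight down to z = -22 mm, then slants across to the lower bend on the +x side
- hook_grip (a point): point to grasp on the hook's black plastic grip, 40 mm above the hook's origin. The grip is a box 16 (x) by 10 (y) by 42 (z) mm, 12 to 54 mm above the origin; take it from above across its 10 mm (y). The crossbar's top is 10 mm above the hook's origin while the hook hangs there
- hook_bend (a point): centre of the lower bend, (0, 0, -62) mm in the hook's frame. The wire centreline runs round it at radius 11 mm from the shank (+x side) through the lowest point and on towards -x to 40 degrees past the lowest point, then straight for 5 mm along the tangent to the tip: the tip points along -x and 40 degrees upward
- hook_tip (a point): centre of the wire at the end of the lower tip, (-10.9, 0, -67.2) mm in the hook's frame; the rounded end reaches 2 mm farther
- hook_seat (a point): centre of the wire at the lowest point of the lower bend, (0, 0, -73) mm in the hook's frame; the strap comes to rest here when it hangs
- coupon: the steel test coupon to hang, 62 (z) by 20 (y) by 3 (x) mm, upright in one slot of the rack, the only one with a grey clamp (15 by 26 by 22 mm, 46 to 68 mm up, thumbscrew on its -x side) and a strap rising from it. Origin: centre of its lower end. About 50 g in all. Loose in its slot (0.7 mm play each side): its top leans 2 to 3 mm when touched
- strap_foot (a point): middle of the clamp's top, 68 mm above the coupon's origin, where the strap comes out: a flat steel bar 17 (y) by 3 (x) mm with a 6.5 mm hole straight through it along x, on its middle line. The hole's centre is 10 to 28 mm above this point, as clamped (not measured; stiff below 9 N); the strap's square top end is 8.5 mm above the hole's centre
- rack: fixed white slotted block 50 (x) by 156 (y) by 38 (z) mm; origin: centre of its underside. Three slots 30 mm deep, at y = -48, 0 and 48 mm, each 4.5 mm (x) by 21.5 mm (y), each holding one upright coupon whose faces look along the rack's x
- blank_a: bare steel coupon, 58 x 20 x 3 mm, without strap, in another slot of the rack; origin: centre of its lower end; stays there
- blank_b: the other bare coupon, the same size; stays there
- stand: fixed drying stand: base plate 80 (x) by 270 (y) by 8 mm, two posts at y = -120 and 120 mm rising to 227 mm, and a round crossbar of 8 mm diameter along y, its axis 215 mm above the worktop at x = 0. Origin: centre of its underside. When the S-hook hangs on the bar, the hook's origin is 6 mm below the bar's axis
- dish: shallow round clear dish, 55 mm across, 14 mm high, on the stand's base plate below the crossbar, about 80 mm along the bar from where the hook hangs at the start; origin: centre of its underside

How it is judged:
By the outcome, as a careful person would: the job done as asked, in the order asked, and still so for the second after the job is handed in, with the robot touching nothing.
It also fails if it takes over 72 s, if anything falls off the work surface, if the arm or the gripper's body presses on something with over 40 N, if the wrist force passes 120 N, or if a joint passes its speed limit or range.

## Robot

A 7-joint arm with a two-finger parallel gripper is mounted at the origin on a cart in front of the work surface, level with it; the furniture and walls round the work are solid. World frame = base frame: x ahead of the robot, y to its left, z up, the work surface at z = 0. Lengths are in m, angles in rad, forces in N, time in s.
With the tool pointing down it reaches from about 0.425 to 0.925 m from the base axis. Payload 6.8 kg.
Tool frame: the origin (TCP) lies at the very end of the fingers, on their centre line; the grasp point (between the pads) lies 19 mm behind it; z points along the fingers, y is the line along which they close (so a half turn about z gives the same grasp; the last joint's range is limited). The gripper opens to 85 mm and grips with 20 to 120 N. Pads are 22 mm wide; open, the fingers measure 114 mm over their backs; the gripper's body (76 mm by 85 mm) begins 54 mm behind the grasp point. The pads swing forward as they close: fully open they stand 13 mm farther back than shut.
Start: joints at [-1.314, 0.477, 0.022, 1.555, -0.011, 1.109, -0.083], TCP at [0.241, 0.631, 0.231] pointing down, gripper open.
Joint ranges: [-2.96, 2.96], [-0.34, 2.1], [-1.41, 1.46], [0.24, 2.44], [-1.37, 4.51], [0.17, 1.92], [-2.96, 2.96]. Speed limits (rad/s): [2.39, 2.39, 3.14, 3.14, 3.14, 3.14, 3.14].

## Interface

Orientations are given as a unit quaternion [w, x, y, z].
In Python, from station import bot gives the robot as it stands.
- The arm moves only by the tool jog_arm, never from a script. Its argument "motion" is a list of rows, each a list of 7 numbers: the turn, a rotation vector about the tool's x, y, z in rad, then the shift along the tool's x, y, z in mm, then the finger opening in mm, from 0 to 85.4. A call has 1 to 10 rows; each row is the pose to reach, as a shift and turn from the pose commanded when the call began, along the tool's axes at that moment; what a row does not reach only later rows make up. A row lasts 1/8 s, in which the tool goes at most 62.5 mm and 10.7 degrees, less where a joint would pass 70% of its speed; a pose out of reach is approached as far as the arm can. A call with a gripper value outside its range is refused whole. The fingers move at their own pace and stop on an object; "grip_force" is the grip in N (left out, the last holds). Time passes only in rows, so rows that repeat a pose let the fingers close. It gives the time, the measured TCP pose, the force, the opening and the grip force at its end, in the units of the state.
- bot.get_obs(): the state, without advancing time (a new reading comes with each control period).
- bot.read_camera(name): name is "scene" or "top" or "wrist"; returns a dict with "pixels" (400x640x3 uint8, red, green, blue), "camera_matrix" (3x3 intrinsics, pixels), "T" (4x4, takes a point from camera to world coordinates); the wrist camera has in their place "tool_from_camera" (4x4, takes a point from camera to tool coordinates, whose origin is the TCP and whose axes are the flange's). Camera axes: x right, y down, z forward; pixel columns grow to the right and rows downward; lengths in m; the calibration is good to about 2 mm. The wrist camera is an equidistant fisheye: a pixel r from the principal point sees the ray r / f radians off the axis. A picture is of the moment at which its call begins: read the wrist's pose just before it. There is no depth.
- bot.hand_in(): hands the job in; it is judged then, once.
Trained networks look in a picture, given as the dict that the camera call returned (one of the last four; its "shot" number tells which), for a name from the list of things; names that differ only in an ending like _2 or _b are one class to them, and where a whole thing is asked for, a point or a joint stands for the part that bears it (a point fixed in the world has none). Each returns a list of dicts, best first, with "score" (0 to 1); they miss things now and then, are a little off and sometimes report something else, mostly with a low value. They report only what shows in the picture. A call takes as long as a camera call.
- bot.spot_in(thing, picture): "xy" ([column, row] in pixels, amid what is visible of it).
- bot.tip_of(thing, picture): "xy" ([column, row] in pixels: a listed point, or the origin of a listed thing).
The state is a dict: "t": time; "q": joint angles; "joint_vel": joint speeds; "joint_torque": joint torques, N m; "eef_pos": TCP position; "tool_rot": TCP orientation; "contact_force": force on the tool from outside, world axes, zero at the start; "torque": the same for the moment, N m; "gripper_width": opening from 0.0 (shut) to 1.0 (fully open); "grasp_force": force on a finger pad.
Only numpy, scipy, OpenCV 4.12 (cv2) and the standard library are available. Lean on these libraries where they do the work, as an engineer would, in place of code of your own. Each camera call takes 0.05 s, during which the arm holds its last target. There are 200 camera calls.

## Working session

There is one attempt and no reset: what is moved stays moved. The work goes in short steps, Python scripts to look and compute and a tool call to move; the robot and the scene stay as the last step left them, time stands still between calls to the robot, and variables do not carry over. Pictures are saved under pics/ and viewed, at most 10 in all, crops included, and the job is handed in when it is done.

Besides the shell and the picture viewer there is one more tool, called after "Request:" as name(argument=value, ...), one argument or row to a line, values as JSON. jog_arm: Moves the arm, as the interface text tells. Its arguments: {"type":"object","properties":{"motion":{"type":"array"},"grip_force":{"type":"number"}},"required":["motion"]}

```bash
mkdir -p pics; ls
cat > h.py <<'E'
import numpy as np, cv2
from scipy.spatial.transform import Rotation as R
from station import bot
def ray(p,xy):
    K=p['camera_matrix'];T=np.array(p['T']);d=np.linalg.inv(K)@[xy[0],xy[1],1]
    return T[:3,3],T[:3,:3]@(d/np.linalg.norm(d))
def atz(p,xy,z):
    o,d=ray(p,xy);return o+d*(z-o[2])/d[2]
def proj(p,X):
    T=np.array(p['T']);c=T[:3,:3].T@(np.array(X)-T[:3,3]);u=np.array(p['camera_matrix'])@c;return u[:2]/u[2]
def tri(rs):
    A=0;b=0
    for o,d in rs:
        P=np.eye(3)-np.outer(d,d);A=A+P;b=b+P@o
    X=np.linalg.solve(A,b);return X,[np.linalg.norm((np.eye(3)-np.outer(d,d))@(X-o))*1e3 for o,d in rs]
def save(p,n,box=None,s=1):
    im=p['pixels'][:,:,::-1]
    if box: im=im[box[1]:box[3],box[0]:box[2]]
    cv2.imwrite('pics/'+n,cv2.resize(im,None,fx=s,fy=s,interpolation=cv2.INTER_CUBIC))
def quat2R(q): return R.from_quat([q[1],q[2],q[3],q[0]])
E
cat > a.py <<'E'
from h import *
np.set_printoptions(precision=4,suppress=True)
o=bot.get_obs();print(o['t'],o['eef_pos'],o['tool_rot'],o['contact_force'])
s=bot.read_camera('scene');t=bot.read_camera('top')
save(s,'s0.png');save(t,'t0.png')
for n in ['hook','hook_grip','hook_bend','hook_tip','hook_seat','coupon','strap_foot','rack','blank_a','stand','dish']:
    r=[]
    for p in (s,t):
        l=bot.tip_of(n,p);r.append([(np.round(x['xy'],1).tolist(),round(x['score'],2)) for x in l[:3]])
    X=''
    if r[0] and r[1]: X=tri([ray(s,r[0][0][0]),ray(t,r[1][0][0])])
    print(n,r,X)
for p in(s,t): print(np.array(p['T']),p['camera_matrix'])
E
python3 a.py
```

```text
pics
0.0 [0.2406 0.63   0.2303] [-0.0001  0.1814  0.9834 -0.0009] [ 1.3106 -0.3803  0.2163]
hook [[([281.0, 160.7], 0.67)], [([280.5, 185.8], 0.62)]] (array([0.6419, 0.0853, 0.2165]), [np.float64(6.250945845081242), np.float64(6.250945845081246)])
hook_grip [[([281.8, 145.3], 0.6), ([359.1, 271.0], 0.54)], [([276.4, 183.1], 0.47)]] (array([0.6443, 0.0885, 0.2525]), [np.float64(1.2975146987401156), np.float64(1.2975146987401909)])
hook_bend [[], [([281.2, 194.0], 0.64), ([279.2, 190.2], 0.6)]] 
hook_tip [[([281.9, 188.4], 0.77)], [([280.3, 194.8], 0.51)]] (array([0.6383, 0.0901, 0.1364]), [np.float64(3.117348857280321), np.float64(3.117348857280387)])
hook_seat [[([285.8, 188.4], 0.63)], [([278.0, 194.2], 0.64), ([393.1, 203.4], 0.4)]] (array([0.6458, 0.0931, 0.1272]), [np.float64(2.4341218667076436), np.float64(2.434121866707568)])
coupon [[], [([374.7, 207.8], 0.38), ([359.3, 205.9], 0.37), ([278.0, 195.0], 0.29)]] 
strap_foot [[([360.0, 249.9], 0.76)], [([359.9, 201.5], 0.44)]] (array([ 0.6318, -0.1164,  0.0823]), [np.float64(1.4979833544063605), np.float64(1.497983354406219)])
rac
[... 425 characters left out ...]
loat64(6.368719990466777)])
dish [[([378.9, 276.6], 0.66), ([265.0, 214.1], 0.63), ([362.6, 250.9], 0.62)], [([251.3, 205.3], 0.85)]] (array([ 0.7208,  0.0531, -0.1766]), [np.float64(160.08507030345544), np.float64(160.08507030345538)])
[[ 0.5869 -0.5789  0.566   0.063 ]
 [-0.8096 -0.4188  0.4112 -0.436 ]
 [-0.001  -0.6996 -0.7145  0.8927]
 [ 0.      0.      0.      1.    ]] [[501.1533   0.     323.8319]
 [  0.     501.1533 199.3548]
 [  0.       0.       1.    ]]
[[-0.0037 -0.9811  0.1934  0.388 ]
 [-1.      0.0023 -0.0073 -0.0198]
 [ 0.0067 -0.1934 -0.9811  1.4131]
 [ 0.      0.      0.      1.    ]] [[512.9743   0.     326.5738]
 [  0.     512.9743 195.0676]
 [  0.       0.       1.    ]]
```

Run:
```python
import cv2,numpy as np
a=cv2.imread('pics/s0.png')[100:320,220:440];b=cv2.imread('pics/t0.png')[110:270,210:430]
a=cv2.resize(a,None,fx=2.7,fy=2.7,interpolation=2)[:, :400+194];b=cv2.resize(b,None,fx=2.7,fy=2.7,interpolation=2)
cv2.imwrite('pics/s0c.png',a);cv2.imwrite('pics/t0c.png',b)
```

```text
(no output)
```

View pics/s0c.png

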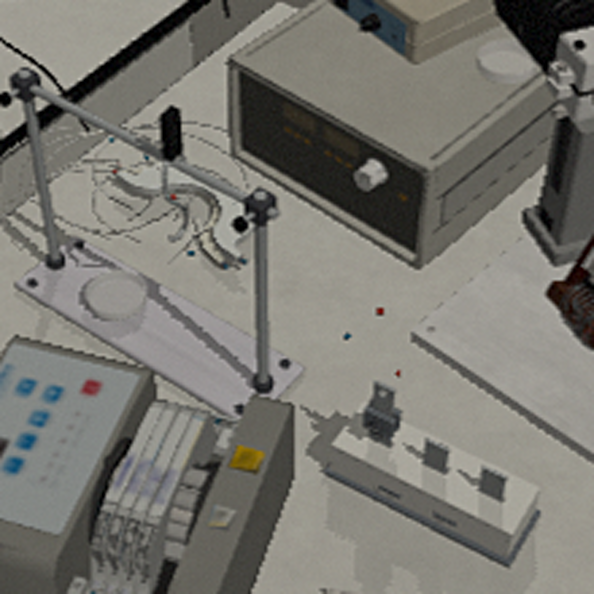

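View pics/t0c.png

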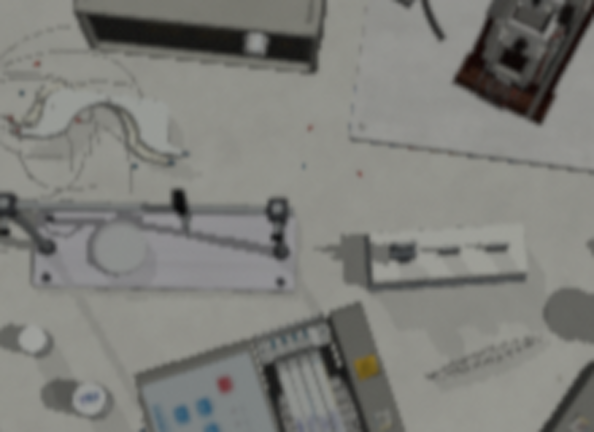

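The scene view shows the hook at crop (170,130), the dish at (115,295) on the +y side of it, and the strapped coupon at (383,410) in the slot nearest the stand. The top view shows the bar nearly along y (yaw about -1°) and the rack turned about +3.5°.

```bash
cat >> h.py <<'E'
def Rt(yaw): # tool down, tool y at world +y rotated by yaw
    c,s=np.cos(yaw),np.sin(yaw);return R.from_matrix(np.array([[-c,-s,0],[-s,c,0],[0,0,-1]]))
def row(p,yaw):
    o=bot.get_obs();T=quat2R(o['tool_rot']);d=T.inv().apply(np.array(p)-o['eef_pos'])*1e3
    print(np.round((T.inv()*Rt(yaw)).as_rotvec(),3),np.round(d,1),'t',round(o['t'],2))
E
python3 -c "
from h import *
row([.2406,.63,.34],0);row([.643,.088,.34],-.02)"
```

```text
[ 0.    -0.    -0.365] [  -0.    -0.6 -108.7] t 1.2
[ 0.    -0.    -0.345] [-569.3 -363.4 -108.7] t 1.2
```

Request:
jog_arm(
  motion=[
    [0,0,0,0,0,-60,60],
    [0,0,0,-10,-10,-110,60],
    [0,0,-0.345,-570,-363,-110,60],
    [0,0,-0.345,-570,-363,-110,60],
    [0,0,-0.345,-570,-363,-110,60],
    [0,0,-0.345,-570,-363,-110,60],
    [0,0,-0.345,-570,-363,-110,60],
    [0,0,-0.345,-570,-363,-110,60],
    [0,0,-0.345,-570,-363,-110,60],
    [0,0,-0.345,-570,-363,-110,60],
  ],
)

```text
t: 2.45
eef_pos: [0.5476, 0.216, 0.3417]
tool_rot: [0.0, 0.01, 1.0, 0.0]
contact_force: [1.0, -0.1, 0.6]
gripper_width: 0.701
grasp_force: 0.0
```

```bash
cat >> h.py <<'E'
def wshot():
    o=bot.get_obs();p=bot.read_camera('wrist')
    W=np.eye(4);W[:3,:3]=quat2R(o['tool_rot']).as_matrix();W[:3,3]=o['eef_pos']
    p['T']=W@np.array(p['tool_from_camera']);return p
def wray(p,xy):
    K=np.array(p['camera_matrix']);v=np.array([(xy[0]-K[0,2])/K[0,0],(xy[1]-K[1,2])/K[1,1]]);th=np.linalg.norm(v)
    d=np.r_[np.sin(th)*v/max(th,1e-9),np.cos(th)];return p['T'][:3,3],p['T'][:3,:3]@d
def wproj(p,X):
    c=p['T'][:3,:3].T@(np.array(X)-p['T'][:3,3]);th=np.arctan2(np.hypot(c[0],c[1]),c[2]);K=np.array(p['camera_matrix'])
    return K[:2,2]+K[0,0]*th*c[:2]/np.hypot(c[0],c[1])
def watz(p,xy,z):
    o,d=wray(p,xy);return o+d*(z-o[2])/d[2]
E
python3 - <<'E'
from h import *
np.set_printoptions(precision=4,suppress=True)
p=wshot();save(p,'w1.png');print(p['T'],p['camera_matrix'])
for n,z in [('hook_grip',.249),('hook',.209),('hook_tip',.142),('hook_seat',.136),('strap_foot',.076),('dish',.008),('stand',0),('rack',0)]:
    print(n,[(np.round(x['xy'],1),round(x['score'],2),watz(p,x['xy'],z)) for x in bot.tip_of(n,p)[:2]])
row([.643,.088,.34],-.02)
E
```

```text
[[ 0.0204  0.9581  0.2858  0.476 ]
 [ 0.9998 -0.0195 -0.0062  0.2171]
 [-0.0003  0.2859 -0.9583  0.4845]
 [ 0.      0.      0.      1.    ]] [[309.7069   0.     327.4257]
 [  0.     309.7069 194.983 ]
 [  0.       0.       1.    ]]
hook_grip []
hook [(array([210.2, 273.4]), 0.78, array([0.6445, 0.0862, 0.209 ]))]
hook_tip [(array([225.8, 239.1]), 0.75, array([0.6337, 0.0855, 0.142 ]))]
hook_seat [(array([227.3, 247.4]), 0.58, array([0.6483, 0.0835, 0.136 ]))]
strap_foot [(array([127.6, 222.4]), 0.76, array([ 0.6387, -0.1187,  0.076 ])), (array([110.3, 209.5]), 0.24, array([ 0.616 , -0.1524,  0.076 ]))]
dish [(array([296.8, 212.1]), 0.67, array([0.6464, 0.1633, 0.008 ])), (array([223.4, 240.8]), 0.34, array([0.6987, 0.0289, 0.008 ]))]
stand []
rack [(array([129.9, 212.3]), 0.69, array([ 0.6478, -0.1694,  0.    ])), (array([110.2, 213. ]), 0.18, array([ 0.6495, -0.2237,  0.    ]))]
[ 0.    -0.     0.003] [ -99.4 -129.6    1.2] t 2.9
```

View pics/w1.png

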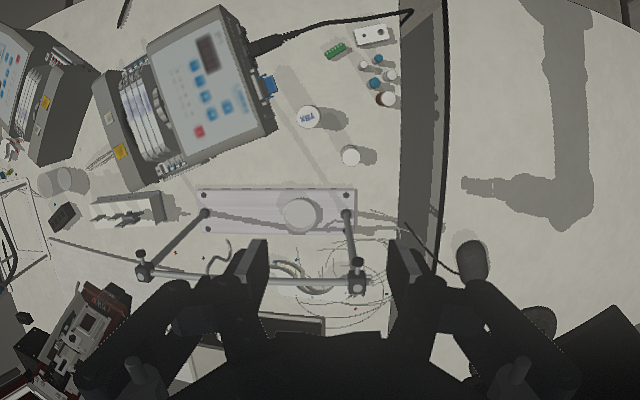

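The wrist view shows the hook at about (215,262) with its lower tip toward the robot, so hook +x is world +x. The dish is at (300,215) and the rack at (130,208). I'll go to the grip.

```bash
python3 -c "
from h import *
row([.6445,.0865,.30],-.02);row([.6445,.0865,.231],-.02)"
```

```text
[ 0.    -0.     0.003] [-101.  -131.1   41.2] t 2.9
[ 0.    -0.     0.003] [-101.  -131.2  110.2] t 2.9
```

Request:
jog_arm(
  motion=[
    [0,0,0,-50,-65,0,45],
    [0,0,0,-90,-120,5,45],
    [0,0,0,-101,-131,30,45],
    [0,0,0,-101,-131,41,45],
    [0,0,0,-101,-131,41,45],
  ],
)

```text
t: 3.52
eef_pos: [0.6439, 0.0865, 0.2991]
tool_rot: [-0.001, 0.009, 1.0, 0.0]
contact_force: [-0.8, 0.3, -0.2]
gripper_width: 0.531
grasp_force: 0.0
```

Run:
```python
from h import *
np.set_printoptions(precision=4,suppress=True)
p=wshot();save(p,'w2.png',(200,150,520,390),2.4)
for n,z in [('hook_grip',.249),('hook',.209),('hook_tip',.142),('hook_seat',.136),('dish',.008)]:
    print(n,[(np.round(x['xy'],1),round(x['score'],2),watz(p,x['xy'],z)) for x in bot.tip_of(n,p)[:2]])
row([.6445,.0865,.231],-.02)
```

```text
hook_grip [(array([326.4, 216.5]), 0.85, array([0.6447, 0.0854, 0.249 ]))]
hook [(array([330.7, 200.6]), 0.76, array([0.6463, 0.0886, 0.209 ]))]
hook_tip [(array([324.5, 169.7]), 0.67, array([0.6352, 0.0833, 0.142 ])), (array([385.2, 157.9]), 0.55, array([0.6241, 0.1438, 0.142 ]))]
hook_seat [(array([192.4, 157.6]), 0.73, array([ 0.6189, -0.0575,  0.136 ])), (array([328.8, 180.5]), 0.68, array([0.6478, 0.0874, 0.136 ]))]
dish [(array([380.5, 154.5]), 0.59, array([0.642 , 0.1619, 0.008 ])), (array([327.9, 213.4]), 0.47, array([0.7295, 0.0851, 0.008 ]))]
[0.001 0.001 0.002] [ 0.6  0.5 70.2] t 3.83
```

View pics/w2.png

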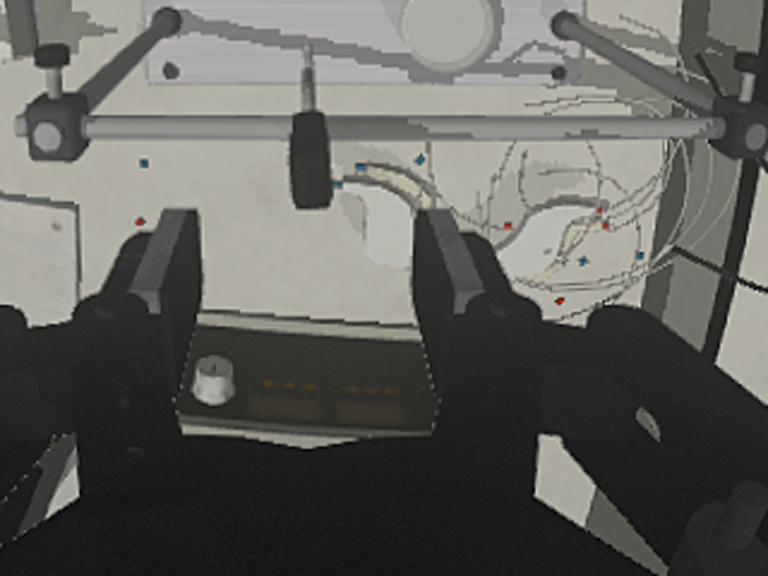

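The grip stands centred between the fingers at crop (310,160), with the bar parallel to the tool's y. I'll descend and close.

Request:
jog_arm(
  motion=[
    [0,0,0,0.5,0,35,45],
    [0,0,0,0.5,0,65,45],
    [0,0,0,0.5,0,69,40],
    [0,0,0,0.5,0,69,5],
    [0,0,0,0.5,0,69,5],
    [0,0,0,0.5,0,69,5],
    [0,0,0,0.5,0,69,5],
  ],
  grip_force=40,
)

```text
t: 4.7
eef_pos: [0.6454, 0.0849, 0.2327]
tool_rot: [0.001, 0.01, 1.0, 0.0]
contact_force: [0.8, 0.4, 6.0]
gripper_width: 0.108
grasp_force: 42.0
```

Request:
jog_arm(
  motion=[
    [0,0,0,0,0,-14,5],
    [0,0,0,0,0,-28,5],
    [0,0,0,0,0,-28,5],
    [0,0,0,0,0,-28,5],
  ],
)

```text
t: 5.2
eef_pos: [0.6443, 0.0847, 0.2591]
tool_rot: [-0.0, 0.01, 1.0, -0.0]
contact_force: [0.3, -0.2, -1.0]
gripper_width: 0.107
grasp_force: 41.4
```

Run:
```python
from h import *
np.set_printoptions(precision=4,suppress=True)
o=bot.get_obs();print(o['eef_pos'],o['tool_rot'],o['contact_force'],o['grasp_force'],o['t'])
s=bot.read_camera('scene')
for n in ['hook_grip','hook','hook_bend','hook_tip','hook_seat']:
    print(n,[(np.round(x['xy'],1),round(x['score'],2)) for x in bot.tip_of(n,s)[:2]])
E=np.array(o['eef_pos'])
for off in ([0,0,.019],[0,0,-.021],[-.011,0,-.088],[0,0,-.094]): print(proj(s,E+off))
```

```text
[0.6443 0.0847 0.2591] [-0.0002  0.0099  1.     -0.    ] [ 0.3474 -0.1666 -1.0469] 41.4449805021286 5.2
hook_grip [(array([282. , 137.6]), 0.44)]
hook [(array([280. , 151.1]), 0.63)]
hook_bend [(array([285.9, 175.9]), 0.67)]
hook_tip [(array([283.1, 181.4]), 0.53), (array([276. , 220.8]), 0.28)]
hook_seat [(array([286.3, 181.2]), 0.52)]
[283.1351 135.7628]
[284.3058 151.4349]
[282.8279 178.6827]
[286.2801 177.8638]
```

Run:
```python
from h import *
s=bot.read_camera('scene');w=wshot()
a=cv2.resize(s['pixels'][110:200,240:330,::-1],(480,480),interpolation=2)
b=cv2.resize(w['pixels'][130:250,270:390,::-1],(300,300),interpolation=2);b=cv2.copyMakeBorder(b,0,180,0,0,0)
cv2.imwrite('pics/c3.png',np.hstack([a,b]))
```

```text
(no output)
```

View pics/c3.png

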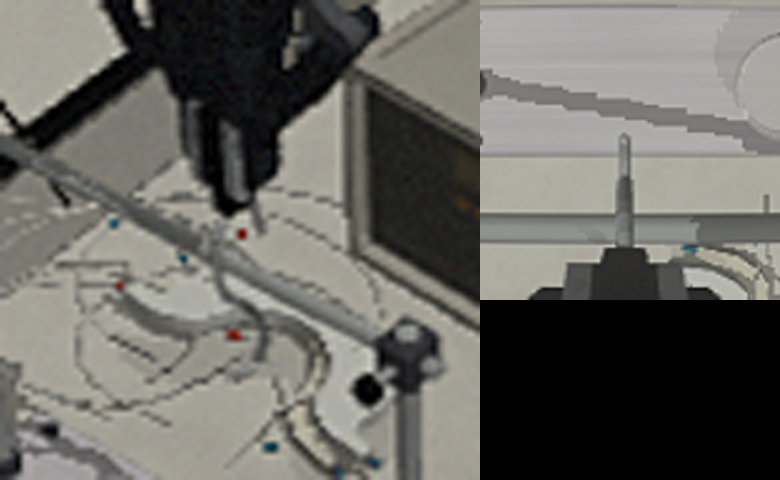

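Scene crop: hook held, free upper end at crop (262,232), lower bend bottom at (242,378), roughly 5 mm lower in the grip than nominal. I'll fit the in-grip pose.

```bash
cat > fit.py <<'E'
from h import *
from scipy.optimize import least_squares
s=bot.read_camera('scene');w=wshot();o=bot.get_obs();E=np.array(o['eef_pos']);Q=quat2R(o['tool_rot'])
# hook frame in tool: x_h=-tool x, y_h=+tool y, z_h=-tool z ; origin nominal tool z +21mm
B=R.from_matrix(np.diag([-1,1,-1.]))
P={'free':[12,0,-10],'tip':[-12.2,0,-66],'bot':[0,0,-75],'seat':[0,0,-73],'hook_tip':[-10.9,0,-67.2],'hook_seat':[0,0,-73],'hook_bend':[0,0,-62]}
def world(k,v):
    return E+(Q*B*R.from_euler('y',v[2])).apply((np.array(P[k])-[0,0,40])/1e3)+(Q*B).apply(np.array([v[0],0,40-21+v[1]-19+21-21-19+19])/1e3*1) if 0 else E+(Q*B).apply(R.from_euler('y',v[2]).apply((np.array(P[k])-[0,0,40]))/1e3+np.array([v[0],0,19+v[1]])/1e3)
def run(obs):
    f=lambda v:np.r_[np.concatenate([(proj(s,world(k,v)) if c=='s' else wproj(w,world(k,v)))-u for c,k,u in obs]),v[0]*.2,v[1]*.05,v[2]*5]
    r=least_squares(f,[0,0,0]);print('dx,dz mm,pitch',np.round(r.x,3),'res',np.round(r.fun,1));return r.x
obs=[('s','free',[289.1,153.5]),('s','bot',[285,180.9]),('w','tip',[328,184.8])]
for c,p in (('s',s),('w',w)):
    for k in ('hook_tip','hook_seat','hook_bend'):
        l=bot.tip_of(k,p)
        if l: print(c,k,np.round(l[0]['xy'],1),l[0]['score'])
if __name__=='__main__':
    v=run(obs)
    for k in ('free','tip','seat'): print(k,world(k,v))
    print('bar top pix scene at y',[proj(s,[.6445,y,.219]) for y in (.08,.07)])
E
python3 fit.py
```

```text
s hook_tip [280.5 178.7] 0.58
s hook_seat [284.4 179.3] 0.73
s hook_bend [284.2 172.9] 0.52
w hook_seat [326.7 199.6] 0.76
w hook_bend [325.4 200.2] 0.6
dx,dz mm,pitch [ 2.279e+00 -5.289e+00  5.000e-03] res [ 0.1  0.1  2.  -1.  -0.  -0.8  0.5 -0.3  0. ]
free [0.65847238 0.08442211 0.22284823]
tip [0.63397323 0.08490661 0.16698056]
seat [0.64613262 0.08466523 0.15991437]
bar top pix scene at y [array([286.71636139, 159.457026  ]), array([290.54998046, 161.35654253])]
```

Request:
jog_arm(
  motion=[
    [0,0,0,0,0,-5,5],
    [0,0,0,0,0,-5,5],
    [0,0,0,30,0,-5,5],
    [0,0,0,65,0,-8,5],
    [0,0,0,70,-40,-20,5],
    [0,0,0,65,-100,-20,5],
    [0,0,0,55,-160,-20,5],
    [0,0,0,50,-200,-20,5],
    [0,0,0,50,-200,-20,5],
  ],
)

```text
t: 7.12
eef_pos: [0.5901, -0.1191, 0.2797]
tool_rot: [0.0, 0.013, 1.0, -0.001]
contact_force: [0.2, 0.0, 0.1]
gripper_width: 0.11
grasp_force: 41.4
```

```bash
cat >> h.py <<'E'
def Rp(yaw,pitch): return R.from_euler('z',yaw)*R.from_euler('y',-pitch)*Rt(0)  # pitch>0: top leans to -x
def rowp(p,yaw,pitch):
    o=bot.get_obs();T=quat2R(o['tool_rot']);d=T.inv().apply(np.array(p)-o['eef_pos'])*1e3
    print(np.round((T.inv()*Rp(yaw,pitch)).as_rotvec(),3),np.round(d,1),'t',round(o['t'],2))
E
python3 - <<'E'
from h import *
np.set_printoptions(precision=4,suppress=True)
p=wshot()
for n,z in [('strap_foot',.076),('coupon',.008),('rack',0),('blank_a',.008)]:
    print(n,[(np.round(x['xy'],1),round(x['score'],2),watz(p,x['xy'],z)) for x in bot.tip_of(n,p)[:3]])
save(p,'w4.png',(200,100,440,300),3)
for k in (0.,.35,.7):rowp([.59,-.117,.255],.06,k)
E
```

```text
strap_foot [(array([327.9, 205.6]), 0.56, array([ 0.635 , -0.1207,  0.076 ]))]
coupon [(array([328.9, 189.1]), 0.63, array([ 0.6337, -0.1194,  0.008 ]))]
rack []
blank_a [(array([297.4, 194. ]), 0.69, array([ 0.6396, -0.1636,  0.008 ])), (array([262.4, 198.2]), 0.47, array([ 0.6444, -0.2143,  0.008 ])), (array([299.9, 195.3]), 0.27, array([ 0.6416, -0.1602,  0.008 ]))]
[ 0.001 -0.    -0.077] [ 0.6 -4.8 24.2] t 7.38
[-0.013 -0.35  -0.076] [ 0.6 -4.8 24.2] t 7.38
[-0.026 -0.7   -0.074] [ 0.6 -4.8 24.2] t 7.38
```

View pics/w4.png

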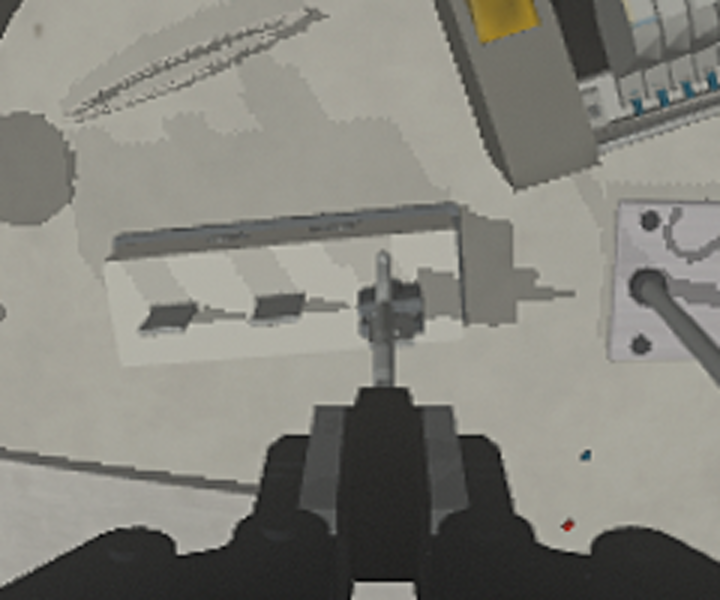

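Run:
```python
from h import *
np.set_printoptions(precision=4,suppress=True)
p=wshot()
def W(u,v,z): return watz(p,[200+u/3,100+v/3],z)
for a,b,z in [((105,260),(458,228),.038),((122,365),(462,340),.038),((115,238),(458,206),.0)]:
    A,B=W(*a,z),W(*b,z);print(A,B,np.arctan2(-(B-A)[0],(B-A)[1]))
# blank tops at z .066 mean row
for u,v,z in [((169),(309),.066),((278),(300),.066)]: print(W(u,v,z))
```

```text
[ 0.6199 -0.2355  0.038 ] [ 0.6089 -0.0808  0.038 ] 0.07098392091902163
[ 0.6695 -0.2328  0.038 ] [ 0.6595 -0.0788  0.038 ] 0.06497586911298352
[ 0.619  -0.2416  0.    ] [ 0.6072 -0.0778  0.    ] 0.07177209387121031
[ 0.6339 -0.201   0.066 ]
[ 0.6308 -0.1555  0.066 ]
```

The picture shows the hook tip (383,255) over the clamp (391,310). Rack yaw is 0.069, rack centre (0.6395,-0.157), so the slot should be at about (0.636,-0.109). I'll tilt the hook by 0.7 rad, which brings the tip level and turns the wrist camera toward the strap's face.

Request:
jog_arm(
  motion=[
    [-0.005,-0.15,-0.05,0,1,10,5],
    [-0.014,-0.33,-0.087,0,2,20,5],
    [-0.02,-0.5,-0.086,0,5,25,5],
    [-0.033,-0.7,-0.085,0,8,25,5],
    [-0.033,-0.7,-0.085,0,8,25,5],
    [-0.033,-0.7,-0.085,0,8,25,5],
    [-0.033,-0.7,-0.085,0,8,25,5],
  ],
)

```text
t: 8.3
eef_pos: [0.5914, -0.1057, 0.255]
tool_rot: [0.343, -0.033, 0.939, 0.013]
contact_force: [0.2, -0.4, 0.1]
gripper_width: 0.113
grasp_force: 41.4
```

Run:
```python
from h import *
np.set_printoptions(precision=4,suppress=True)
p=wshot();o=bot.get_obs();print(o['eef_pos'],o['tool_rot'],quat2R(o['tool_rot']).as_matrix()[:,2],o['q'])
print(p['T'][:3])
for n in ['strap_foot','hook_tip','hook_seat','hook_bend']:
    print(n,[(np.round(x['xy'],1),round(x['score'],2)) for x in bot.tip_of(n,p)[:2]])
save(p,'w5.png',(250,60,410,220),3.75)
```

```text
[ 0.5918 -0.1057  0.2552] [ 0.3431 -0.033   0.9386  0.0131] [ 0.6433  0.0472 -0.7642] [ 0.066   0.0873  0.0905  2.233  -0.8618  0.2026  2.5909]
[[-0.0698  0.5476  0.8338  0.4455]
 [ 0.9976  0.0371  0.0591 -0.1165]
 [ 0.0014  0.8359 -0.5489  0.3175]]
strap_foot [(array([310.6,  97.9]), 0.82)]
hook_tip [(array([328.5, 185.7]), 0.72)]
hook_seat [(array([328.3, 198.5]), 0.89)]
hook_bend [(array([326.4, 204.3]), 0.64)]
```

View pics/w5.png

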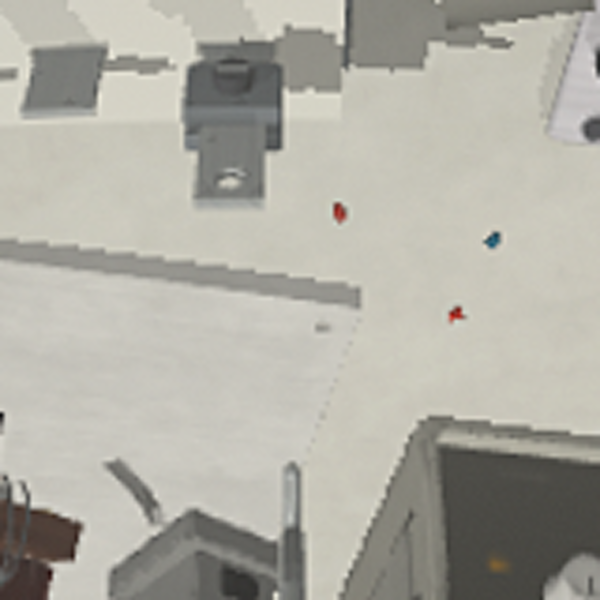

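The picture shows the strap's face with the hole at crop (230,180), the strap top edge at row 206, the clamp top near row 137, and the hook tip at (291,465).

```bash
cat > hole.py <<'E'
from h import *
from scipy.optimize import least_squares
np.set_printoptions(precision=4,suppress=True)
def hole(p,hole,top,foot,yaw=.069):
    n=np.array([np.cos(yaw),np.sin(yaw),0])
    f=lambda v:np.r_[wproj(p,np.array([v[0],v[1],.076+v[2]])-.0015*n)-hole,wproj(p,np.array([v[0],v[1],.0845+v[2]])-.000*n)-top,(wproj(p,[v[0],v[1],.076])-foot)*.7,(v[0]-.636)/.003*.5]
    r=least_squares(f,[.636,-.11,.018],x_scale=.01);print(r.x,np.round(r.fun,2));return r.x
E
python3 - <<'E'
from hole import *
p=wshot()
hole(p,[311.3,108],[311.1,114.7],[310.6,97.2])
E
sed -i "s/^obs=.*/obs=[('w','tip',[327.6,183.7])]/" fit.py; python3 fit.py
```

```text
[ 0.6386 -0.1182  0.0181] [-0.24 -0.25 -0.3   0.21  0.82 -0.07  0.44]
s hook_seat [262.9 214. ] 0.56
w hook_tip [324.3 188.4] 0.79
w hook_seat [326.1 197. ] 0.6
w hook_bend [325.5 204. ] 0.71
dx,dz mm,pitch [ 0.001 -0.283 -0.   ] res [ 0.5  0.   0.  -0.  -0. ]
free [ 0.62024489 -0.10387202  0.23820928]
tip [ 0.63781898 -0.10253026  0.17980559]
seat [ 0.65162343 -0.10156574  0.18232486]
bar top pix scene at y [array([286.71636139, 159.457026  ]), array([290.54998046, 161.35654253])]
```

Run:
```python
from hole import *
p=wshot();print(bot.get_obs()['eef_pos'],bot.get_obs()['t'],bot.get_obs()['joint_vel'])
print(p['T'][:3])
p['T'][:3]=[[-0.0698,0.5476,0.8338,0.4455],[0.9976,0.0371,0.0591,-0.1165],[0.0014,0.8359,-0.5489,0.3175]]
hole(p,[311.3,108],[311.1,114.7],[310.6,97.2])
l=bot.tip_of('strap_foot',p);print([(x['xy'],x['score']) for x in l])
for u,v,z in [(343,120,.038),(343,20,.038)]: print(watz(p,[250+u/3.75,60+v/3.75],z))
```

```text
[ 0.5907 -0.1063  0.2543] 9.05 [-0.0005 -0.0001  0.0004 -0.0002 -0.0014 -0.0002 -0.001 ]
[[-0.0685  0.5477  0.8339  0.4448]
 [ 0.9976  0.0368  0.0579 -0.1168]
 [ 0.001   0.8359 -0.5489  0.3168]]
[ 0.6387 -0.118   0.0181] [-0.24 -0.24 -0.3   0.21  0.82 -0.08  0.46]
[([308.6, 94.7], 0.87), ([275.3, 61.5], 0.19)]
[ 0.6595 -0.0854  0.038 ]
[ 0.6235 -0.089   0.038 ]
```

Run:
```python
from h import *
rowp([.589,-.1216,.235],.069,.65);rowp([.589,-.1216,.205],.069,.65)
```

```text
[ 0.002  0.05  -0.001] [ 14.5 -15.2  13. ] t 9.1
[ 0.002  0.05  -0.001] [ 33.8 -15.3  35.9] t 9.1
```

Request:
jog_arm(
  motion=[
    [0.002,0.05,0,7,-8,6,5],
    [0.002,0.05,0,14.5,-15.2,13,5],
    [0.002,0.05,0,24,-15.2,24.5,5],
    [0.002,0.05,0,33.8,-15.2,35.9,5],
    [0.002,0.05,0,33.8,-15.2,35.9,5],
    [0.002,0.05,0,33.8,-15.2,35.9,5],
    [0.002,0.05,0,33.8,-15.2,35.9,5],
  ],
)

```text
t: 9.98
eef_pos: [0.5895, -0.1215, 0.2059]
tool_rot: [0.32, -0.032, 0.947, 0.011]
contact_force: [0.4, 0.2, 0.0]
gripper_width: 0.109
grasp_force: 41.4
```

Run:
```python
from hole import *
import pickle
p=wshot();o=bot.get_obs();print(o['t'],o['eef_pos'],o['q'],o['contact_force']);pickle.dump(dict(p),open('p6.pkl','wb'))
save(p,'w6.png',(260,90,390,220),4.6)
```

```text
10.025 [ 0.5894 -0.1215  0.2058] [ 0.17    0.1794  0.0129  2.2389 -1.0595  0.1757  2.8235] [-0.2305  0.6717 -0.4811]
```

View pics/w6.png

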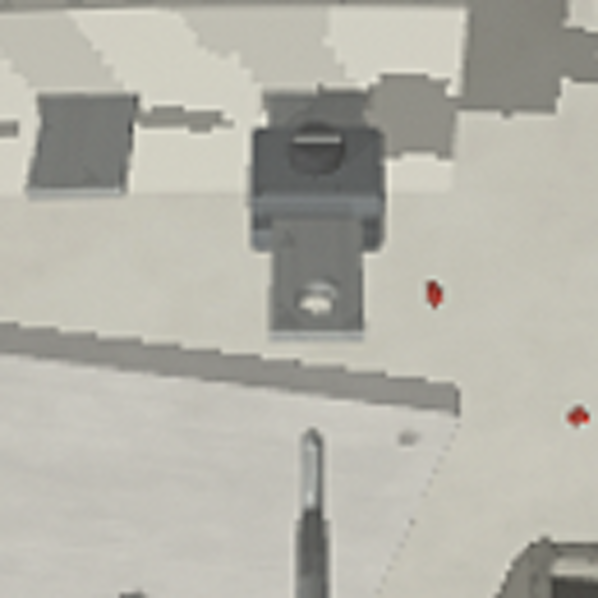

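Run:
```python
from hole import *
import pickle
p=pickle.load(open('p6.pkl','rb'))
v=hole(p,[329.1,154.4],[328.9,163.0],[328.9,138.3])
# lateral: tip ray at tip depth along hook plane
o,d=wray(p,[327.7,184]);T=bot.get_obs();Q=quat2R(T['tool_rot']).as_matrix();E=np.array([.5894,-.1215,.2058])
dd=86; tip=E+Q[:,2]*(dd+5.2)*1e-3+Q[:,0]*10.9e-3
print('tip model',tip,'proj',wproj(p,tip))
n=np.array([-np.sin(.069),np.cos(.069),0])
t=.0; s=np.linalg.norm(tip-o); print('tip seen',o+d*s,'lateral tip',n@(o+d*s),'model',n@tip,'hole',n@[v[0],v[1],0], 'tool y',Q[:,1])
for th in (.45,):
    for dz in (.019,):
        b=np.array([v[0]+.001,v[1],.0845+v[2]+.0187]);dr=np.array([np.sin(th)*np.cos(.069),np.sin(th)*np.sin(.069),-np.cos(th)])
        print('tcp',b-dr*.0863);rowp(b-dr*.0863,.069,th)
```

```text
[ 0.6352 -0.1177  0.021 ] [-0.12 -0.08  0.1   0.08  0.02  0.05 -0.13]
tip model [ 0.6359 -0.1183  0.1267] proj [328.257  183.9648]
tip seen [ 0.636  -0.1187  0.1267] lateral tip -0.16231555850367002 model -0.16188210231323427 hole -0.161257684179929 tool y [-0.0684  0.9977 -0.0001]
tcp [ 0.5987 -0.1203  0.2019]
[-0.     0.202 -0.   ] [-5.1  0.5  8.8] t 10.03
```

The hook tip is at crop (311,432), and the hole at (318,297) with the strap centre at 317. The hole is 21 mm above the foot, and the hook needs +1 mm in y. q6 is near its limit, so I'll use less tilt (0.45) and feel for the strap's top end gently with the bend.

Request:
jog_arm(
  motion=[
    [0,0.1,0,-3,0.5,4,5],
    [0,0.202,0,-5.1,1,8.8,5],
    [0,0.202,0,-5.1,1,8.8,5],
    [0,0.202,0,-5.1,1,8.8,5],
    [0,0.202,0,-5.1,1,8.8,5],
  ],
)

```text
t: 10.65
eef_pos: [0.5979, -0.1197, 0.201]
tool_rot: [0.222, -0.033, 0.974, 0.008]
contact_force: [0.1, 0.5, -0.8]
gripper_width: 0.107
grasp_force: 41.4
```

```bash
cat > st.py <<'E'
from h import *
import time
np.set_printoptions(precision=4,suppress=True)
o=bot.get_obs();T=quat2R(o['tool_rot']);print(o['t'],o['eef_pos'],o['contact_force'],o['torque'],'q',np.array(o['q'])[[3,5,6]])
z=T.as_matrix();print('up in tool',T.inv().apply([0,0,1]),'wx(yaw.069)',T.inv().apply([np.cos(.069),np.sin(.069),0]))
E
python3 st.py
```

```text
10.65 [ 0.5979 -0.1197  0.201 ] [ 0.0669  0.4821 -0.7694] [-0.0435  0.4617  0.0036] q [2.1071 0.4232 2.2209]
up in tool [-0.4338  0.0008 -0.901 ] wx(yaw.069) [-0.901   0.0007  0.4338]
```

Request:
jog_arm(
  motion=[
    [0,0,0,0.65,0,1.35,5],
    [0,0,0,1.3,0,2.7,5],
    [0,0,0,1.3,0,2.7,5],
    [0,0,0,1.3,0,2.7,5],
  ],
)

```text
t: 11.15
eef_pos: [0.5983, -0.12, 0.1981]
tool_rot: [0.222, -0.033, 0.974, 0.008]
contact_force: [0.2, 0.2, 0.4]
gripper_width: 0.11
grasp_force: 41.4
```

Request:
jog_arm(
  motion=[
    [0,0,0,0.65,0,1.35,5],
    [0,0,0,0.65,0,1.35,5],
    [0,0,0,0.65,0,1.35,5],
  ],
)

```text
t: 11.52
eef_pos: [0.5984, -0.1198, 0.1966]
tool_rot: [0.222, -0.033, 0.974, 0.008]
contact_force: [-1.0, 1.1, 0.1]
gripper_width: 0.106
grasp_force: 41.4
```

Request:
jog_arm(
  motion=[
    [0,0,0,0.43,0,0.9,5],
    [0,0,0,0.43,0,0.9,5],
    [0,0,0,0.43,0,0.9,5],
  ],
)

```text
t: 11.9
eef_pos: [0.5983, -0.1199, 0.1956]
tool_rot: [0.222, -0.033, 0.974, 0.008]
contact_force: [-0.4, 0.3, 0.0]
gripper_width: 0.111
grasp_force: 41.4
```

Request:
jog_arm(
  motion=[
    [0,0,0,0.43,0,0.9,5],
    [0,0,0,0.43,0,0.9,5],
    [0,0,0,0.43,0,0.9,5],
  ],
)

```text
t: 12.28
eef_pos: [0.5985, -0.1199, 0.1948]
tool_rot: [0.222, -0.033, 0.974, 0.008]
contact_force: [0.5, -0.5, 1.0]
gripper_width: 0.109
grasp_force: 41.5
```

Request:
jog_arm(
  motion=[
    [0,0,0,0.43,0,0.9,5],
    [0,0,0,0.43,0,0.9,5],
    [0,0,0,0.43,0,0.9,5],
  ],
)

```text
t: 12.65
eef_pos: [0.599, -0.12, 0.1943]
tool_rot: [0.223, -0.033, 0.974, 0.008]
contact_force: [0.5, -0.3, 5.0]
gripper_width: 0.108
grasp_force: 42.0
```

Run:
```python
from h import *
f=[];z=[]
for i in range(8):
    bot.read_camera('wrist');o=bot.get_obs();f.append(o['contact_force']);z.append(o['eef_pos'])
print(np.mean(f,0),np.std(f,0),np.mean(z,0))
```

```text
[-0.13168987  0.12646309  5.41546743] [0.62141657 0.63146389 0.25695818] [ 0.59898083 -0.1200195   0.19427779]
```

Contact at 6.4 mm down, as expected (5 N). Now I'll back off up, go +x behind the strap, and go down to hole height.

Request:
jog_arm(
  motion=[
    [0,0,0,-1.75,0,-3.6,5],
    [0,0,0,-8,0,-0.6,5],
    [0,0,0,-14.3,0,2.5,5],
    [0,0,0,-14.3,0,2.5,5],
    [0,0,0,-12,0,7.5,5],
    [0,0,0,-9.5,0,12.5,5],
    [0,0,0,-7.8,0,16,5],
    [0,0,0,-7.8,0,16,5],
    [0,0,0,-7.8,0,16,5],
  ],
)

```text
t: 14.18
eef_pos: [0.6124, -0.119, 0.1827]
tool_rot: [0.222, -0.033, 0.974, 0.008]
contact_force: [0.1, 0.6, -0.1]
gripper_width: 0.108
grasp_force: 41.5
```

```bash
python3 - <<'E'
from hole import *
import pickle
p=wshot();o=bot.get_obs();print(o['t'],o['eef_pos'],o['contact_force']);pickle.dump(dict(p),open('p7.pkl','wb'))
a=cv2.resize(p['pixels'][130:230,280:380,::-1],(500,500),interpolation=2)
s=bot.read_camera('scene');b=cv2.resize(s['pixels'][215:275,330:390,::-1],(300,300),interpolation=2);b=cv2.copyMakeBorder(b,0,200,0,0,0)
cv2.imwrite('pics/c7.png',np.hstack([a,b]))
E
python3 st.py
```

```text
14.225 [ 0.6124 -0.119   0.1828] [ 0.0488  0.9999 -0.1621]
14.275 [ 0.6124 -0.119   0.1828] [-0.0913 -0.1328  0.1879] [-0.0939  0.4893 -0.0214] q [2.0921 0.3932 2.2652]
up in tool [-0.4341  0.0002 -0.9009] wx(yaw.069) [-0.9009  0.0009  0.4341]
```

View pics/c7.png

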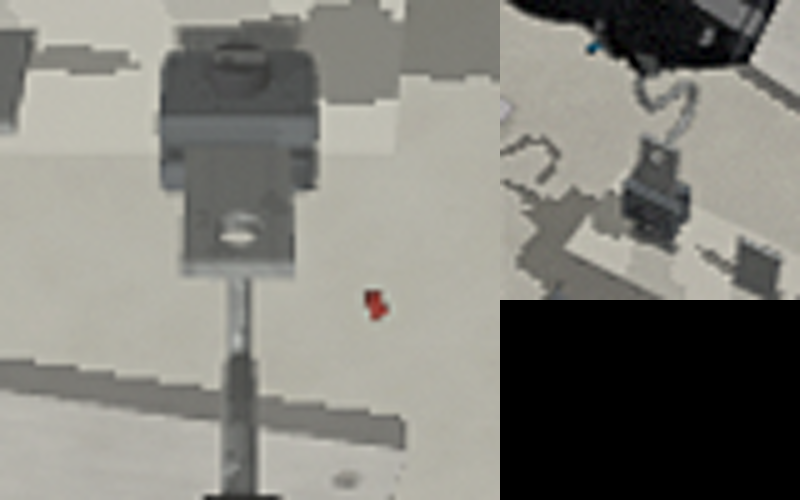

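The hook wire (col 239) lines up with the strap and hole (238–240), with the tip behind the strap. I'll advance gently toward the robot.

Request:
jog_arm(
  motion=[
    [0,0,0,1.8,0,-0.87,5],
    [0,0,0,3.6,0,-1.74,5],
    [0,0,0,5.2,0,-2.5,5],
    [0,0,0,6.76,0,-3.26,5],
    [0,0,0,6.76,0,-3.26,5],
    [0,0,0,6.76,0,-3.26,5],
  ],
)

```text
t: 15.02
eef_pos: [0.6048, -0.1194, 0.1826]
tool_rot: [0.222, -0.033, 0.974, 0.008]
contact_force: [-0.0, 0.8, -0.6]
gripper_width: 0.107
grasp_force: 41.5
```

```bash
cat > fm.py <<'E'
from h import *
f=[];z=[]
for i in range(5):
    p=wshot();o=bot.get_obs();f.append(o['contact_force']);z.append(o['eef_pos'])
print(np.round(np.mean(f,0),2),np.round(np.mean(z,0),4),o['t'])
E
python3 fm.py
```

```text
[-0.09  0.1  -0.1 ] [ 0.6049 -0.1194  0.1826] 15.275
```

Request:
jog_arm(
  motion=[
    [0,0,0,1.2,0,-0.97,5],
    [0,0,0,2.4,0,-1.93,5],
    [0,0,0,2.4,0,-1.93,5],
  ],
)

```text
t: 15.65
eef_pos: [0.6017, -0.1197, 0.1833]
tool_rot: [0.222, -0.033, 0.974, 0.008]
contact_force: [-0.2, 0.3, -0.5]
gripper_width: 0.107
grasp_force: 41.5
```

```bash
cat > diffc.py <<'E'
from h import *
import pickle
p=wshot();pickle.dump(dict(p),open('p8.pkl','wb'))
# strap patch shape: print bright hole region & wire: gray block around expected tip
o=bot.get_obs();Q=quat2R(o['tool_rot']).as_matrix();tip=o['eef_pos']+Q[:,2]*.0912+Q[:,0]*.0109
c=wproj(p,tip);print('tip px',c,[ (x['xy'],round(x['score'],2)) for x in bot.tip_of('hook_tip',p)[:1]])
g=cv2.cvtColor(p['pixels'],cv2.COLOR_RGB2GRAY);r,cc=int(c[1]),int(c[0]);print(g[r-22:r+10,cc-14:cc+15])
E
python3 fm.py; python3 diffc.py
```

```text
[-0.12  0.09 -0.63] [ 0.6018 -0.1196  0.1833] 15.9
tip px [328.16211705 183.90435735] [([327.0, 187.7], 0.55)]
[[ 81  82  81  76  76  76  77  83  81  81  82  81  81  81  82  82  82  80
   82  82  82  77  78  81  81  81  80  71 100]
 [ 80  80  80  79  80  80  79  80  77  79  78  79  78  78  78  80  79  80
   78  78  80  79  78  79  78  79  79  69  98]
 [107 105 107 108 107 107 106 106 106 109 106 106 107 108 108 107 108 107
  109 107 108 107 107 107 107 107 106  95 107]
 [110 112 111 111 111 112 109 110 111 111 112 111 112 111 111 110 112 109
  112 111 114 115 114 114 114 114 113 104 110]
 [109 109 106 106 106 107 107 107 107 106 107 107 106 107 107 106 107 106
  107 106 112 112 113 113 113 112 115 104 110]
 [115 111 104 105 107 106 106 106 106 107 106 106 107 106 106 105 107 105
  106 105 104 105 108 115 114 113 115 104 109]
 [117 115 109 111 106 105 107 105 105 106 106 105 106 106 106 105 105 107
  106 108 108 106 111 117 117 118 118 104 105]
 [ 91  92  90  90  91  93  91  90  92  91  92  93  90  92  91  92  92  93
   92  92  91  92  93  94  90  91  90  80 109]
 [ 80  82  83  89  96
[... 2183 characters left out ...]
102  99  99  98 133 110  86 109 156 112 108 111
  100 100  98  99  96 100 138 177 180 178 177]
 [180 172 145  93 101  95  93  95 100  98 102 100  99 100 106  99 100 103
  100  98  98  95  91  99 135 176 180 177 176]
 [179 171 145  92  94  94  93  95 100 100  99  99 101 101 100 100 100 101
  100  97  93  92  89  99 133 176 179 179 176]
 [179 170 144  92  94  95  94  95  95  98  99  98  98  99  99  96  98  99
   98  95  92  93  92 101 135 176 180 177 177]
 [180 173 150 102 108 109 108 109 108 112 111 111 112 111 111 110 112 110
  110 108 108 107 110 116 138 175 179 177 177]
 [179 175 160 126 130 133 131 132 138 138 139 141 141 141 141 140 141 141
  142 138 134 136 139 140 143 176 179 178 177]]
```

The tip shows bright inside the hole, with no contact force. Continuing.

Request:
jog_arm(
  motion=[
    [0,0,0,1.2,0,-0.95,5],
    [0,0,0,2.5,0,-1.85,5],
    [0,0,0,3.66,0,-2.76,5],
    [0,0,0,3.66,0,-2.76,5],
  ],
)

```text
t: 16.5
eef_pos: [0.5972, -0.12, 0.1843]
tool_rot: [0.222, -0.033, 0.974, 0.008]
contact_force: [1.3, 0.1, -0.3]
gripper_width: 0.107
grasp_force: 41.5
```

```bash
python3 fm.py
python3 - <<'E'
from h import *
# rotate about bend centre: bend at tool z +86.3 mm; pitch .45 -> 0 is rotation +.45 about tool y
for a in (.15,.3,.45):
    r=R.from_rotvec([0,a,0]);b=np.array([0,0,86.3]);print(a,np.round(b-r.apply(b),2))
o=bot.get_obs();print(quat2R(o['tool_rot']).inv().__mul__(Rp(.069,0)).as_rotvec())
E
```

```text
[-0.07  0.25 -0.21] [ 0.5974 -0.1199  0.1842] 16.75
0.15 [-12.9    0.     0.97]
0.3 [-25.5    0.     3.85]
0.45 [-37.54   0.     8.59]
[ 6.22977157e-05  4.48575004e-01 -7.82325110e-04]
```

Request:
jog_arm(
  motion=[
    [0,0.075,0,-6.5,0,0.25,5],
    [0,0.15,0,-12.9,0,1,5],
    [0,0.225,0,-19.2,0,2.2,5],
    [0,0.225,0,-19.2,0,2.2,5],
  ],
)

```text
t: 17.25
eef_pos: [0.6174, -0.118, 0.1908]
tool_rot: [0.112, -0.035, 0.993, 0.004]
contact_force: [-0.1, -0.4, -0.8]
gripper_width: 0.108
grasp_force: 41.4
```

```bash
python3 fm.py
```

```text
[-0.16  0.16 -0.34] [ 0.6148 -0.1188  0.1901] 17.5
```

Request:
jog_arm(
  motion=[
    [0,0.075,0,-6.5,0,0.25,5],
    [0,0.15,0,-12.9,0,1,5],
    [0,0.225,0,-19.2,0,2.2,5],
    [0,0.225,0,-19.2,0,2.2,5],
  ],
)

```text
t: 18.0
eef_pos: [0.6355, -0.117, 0.1922]
tool_rot: [-0.0, -0.035, 0.999, 0.0]
contact_force: [0.0, 0.4, -0.7]
gripper_width: 0.109
grasp_force: 41.4
```

```bash
python3 fm.py
```

```text
[-0.17 -0.04 -0.17] [ 0.6338 -0.1178  0.1924] 18.25
```

Request:
jog_arm(
  motion=[
    [0,0,0,0,0,-1,5],
    [0,0,0,0,0,-2,5],
    [0,0,0,0,0,-3,5],
    [0,0,0,0,0,-4,5],
    [0,0,0,0,0,-5,5],
    [0,0,0,0,0,-6,5],
    [0,0,0,0,0,-6,5],
    [0,0,0,0,0,-6,5],
  ],
)

```text
t: 19.25
eef_pos: [0.6347, -0.1174, 0.1986]
tool_rot: [-0.001, -0.034, 0.999, 0.0]
contact_force: [-0.3, -0.5, -1.4]
gripper_width: 0.112
grasp_force: 41.4
```

```bash
python3 fm.py
python3 - <<'E'
from h import *
s=bot.read_camera('scene');w=wshot()
for n in ('strap_foot','hook_seat','coupon'):
    for c in (s,w): print(n,[(np.round(x['xy'],1),round(x['score'],2)) for x in bot.tip_of(n,c)[:2]])
E
```

```text
[ 0.06 -0.05 -0.72] [ 0.6347 -0.1174  0.1986] 19.5
strap_foot [(array([360.4, 248.2]), 0.5)]
strap_foot [(array([325.7, 192.4]), 0.66)]
hook_seat [(array([361.6, 246.8]), 0.52)]
hook_seat [(array([325.1, 199.5]), 0.94)]
coupon [(array([362.6, 270.3]), 0.6)]
coupon [(array([327.6, 177. ]), 0.66)]
```

Request:
jog_arm(
  motion=[
    [0,0,0,0,0,-2,5],
    [0,0,0,0,0,-6,5],
    [0,0,0,0,0,-12,5],
    [0,0,0,0,0,-18,5],
    [0,0,0,0,0,-24,5],
    [0,0,0,0,0,-30,5],
    [0,0,0,0,0,-36,5],
    [0,0,0,0,0,-42,5],
    [0,0,0,0,0,-46,5],
    [0,0,0,0,0,-48,5],
  ],
)

```text
t: 21.15
eef_pos: [0.6349, -0.1174, 0.2469]
tool_rot: [-0.001, -0.034, 0.999, 0.0]
contact_force: [-0.2, -0.1, 0.2]
gripper_width: 0.107
grasp_force: 41.4
```

```bash
python3 fm.py
python3 - <<'E'
from h import *
s=bot.read_camera('scene');w=wshot()
for n in ('strap_foot','hook_seat','coupon'):
    for c in (s,w): print(n,[(np.round(x['xy'],1),round(x['score'],2)) for x in bot.tip_of(n,c)[:2]])
row([.585,-.117,.263],.0);row([.58,.16,.263],-.022);row([.6445,.16,.263],-.022)
E
```

```text
[-0.28 -0.33 -1.05] [ 0.6348 -0.1174  0.2467] 21.4
strap_foot [(array([361.1, 233.9]), 0.76)]
strap_foot [(array([324.2, 191. ]), 0.76)]
hook_seat [(array([364.8, 231.6]), 0.74)]
hook_seat [(array([328.5, 197.4]), 0.95)]
coupon []
coupon [(array([329.1, 179. ]), 0.86)]
[ 0.    -0.002  0.068] [ 49.6   3.8 -16.3] t 21.8
[ 0.    -0.002  0.09 ] [ 35.7 280.5 -16.2] t 21.8
[ 0.    -0.002  0.09 ] [-28.6 276.1 -16.3] t 21.8
```

Run:
```python
from h import *
s=bot.read_camera('scene');t=bot.read_camera('top')
print(tri([ray(s,[329.3,249.3]),ray(t,[343.3,222.2])]))
print(tri([ray(s,[312.6,246.3]),ray(t,[332.2,227.8])]))
# knobs from top px: (280,... ) right clamp knob
for xy in ((245,225),): print(atz(t,[210+278/2.7,110+232/2.7],.215))
print('hook',tri([ray(s,bot.tip_of('hook_seat',s)[0]['xy']),ray(t,bot.tip_of('hook_seat',t)[0]['xy'])]))
row([.595,-.117,.32],.0);row([.59,.16,.32],-.022)
```

```text
(array([ 0.57578013, -0.07383053,  0.1085461 ]), [np.float64(2.367224730098711), np.float64(2.367224730098603)])
(array([ 0.56041365, -0.04466414,  0.11246528]), [np.float64(1.6751854717971195), np.float64(1.6751854717970915)])
[0.62217394 0.00370642 0.215     ]Traceback (most recent call last):
  File "<stdin>", line 7, in <module>
IndexError: list index out of range
```

Request:
jog_arm(
  motion=[
    [0,0,0,0,0,-5,5],
    [0,0,0,0,0,-18,5],
    [0,0,0,0,0,-35,5],
    [0,0,0,2,0,-52,5],
    [0,0,0,8,1,-68,5],
    [0,0,0.02,18,1,-80,5],
    [0,0,0.04,28,2,-87,5],
    [0,0,0.06,36,3,-88,5],
    [0,0,0.068,39.6,3,-88,5],
    [0,0,0.068,39.6,3,-88,5],
  ],
)

```text
t: 23.25
eef_pos: [0.5948, -0.1169, 0.3343]
tool_rot: [-0.001, -0.0, 1.0, 0.0]
contact_force: [-0.4, 0.8, -1.7]
gripper_width: 0.107
grasp_force: 41.4
```

```bash
python3 fm.py
python3 - <<'E'
from h import *
row([.59,.16,.335],-.022)
w=wshot();print([(n,[(np.round(x['xy'],1),round(x['score'],2)) for x in bot.tip_of(n,w)[:1]]) for n in ('strap_foot','hook_seat','coupon')])
E
```

```text
[-0.13 -0.08 -0.55] [ 0.5953 -0.117   0.3344] 23.5
[-0.    -0.002  0.022] [  5.2 277.   -0.6] t 23.5
[('strap_foot', [(array([326.6, 194.3]), 0.96)]), ('hook_seat', [(array([325.7, 199.2]), 0.62)]), ('coupon', [(array([327.7, 177. ]), 0.92)])]
```

Request:
jog_arm(
  motion=[
    [0,0,0,0,8,0,5],
    [0,0,0,1,28,0,5],
    [0,0,0,2,62,0,5],
    [0,0,0,2,102,0,5],
    [0,0,0.01,3,144,0,5],
    [0,0,0.01,4,186,0,5],
    [0,0,0.02,5,224,0,5],
    [0,0,0.022,5,256,0,5],
    [0,0,0.022,5,274,0,5],
    [0,0,0.022,5,280,0,5],
  ],
)

```text
t: 24.95
eef_pos: [0.5899, 0.1639, 0.3346]
tool_rot: [-0.001, 0.01, 1.0, -0.0]
contact_force: [-0.4, -0.6, -0.3]
gripper_width: 0.107
grasp_force: 41.3
```

Request:
jog_arm(
  motion=[
    [0,0,0,0,0,0,5],
    [0,0,0,0,0,8,5],
    [0,0,0,0,0,24,5],
    [0,0,0,0,0,42,5],
    [0,0,0,0,0,57,5],
    [0,0,0,0,0,67,5],
    [0,0,0,0,0,71,5],
    [0,0,0,0,0,71,5],
    [0,0,0,0,0,71,5],
  ],
)

```text
t: 26.08
eef_pos: [0.5904, 0.163, 0.2643]
tool_rot: [-0.0, 0.011, 1.0, 0.0]
contact_force: [-0.5, -0.1, -0.5]
gripper_width: 0.108
grasp_force: 41.3
```

```bash
python3 fm.py
python3 - <<'E'
from h import *
np.set_printoptions(precision=4,suppress=True)
w=wshot();s=bot.read_camera('scene');t=bot.read_camera('top')
for n,z in (('dish',.008),('strap_foot',.15),('hook_seat',.165),('hook_tip',.17)):
    for nm,c in (('w',w),('s',s),('t',t)): print(nm,n,[(np.round(x['xy'],1),round(x['score'],2),(watz(c,x['xy'],z) if nm=='w' else atz(c,x['xy'],z))) for x in bot.tip_of(n,c)[:1]])
row([.6445,.163,.263],-.022)
E
```

```text
[ 0.11  0.21 -0.96] [0.5903 0.163  0.2642] 26.325
w dish [(array([330.5, 196. ]), 0.77, array([0.6387, 0.1655, 0.008 ]))]
s dish [(array([264.6, 209.7]), 0.68, array([0.6513, 0.1688, 0.008 ]))]
t dish [(array([253.8, 204.9]), 0.63, array([0.6376, 0.1721, 0.008 ]))]
w strap_foot [(array([323.9, 194.2]), 0.64, array([0.5943, 0.1594, 0.15  ]))]
s strap_foot [(array([241.6, 184.5]), 0.51, array([0.5843, 0.1599, 0.15  ]))]
t strap_foot [(array([251.5, 213.7]), 0.63, array([0.5902, 0.1579, 0.15  ]))]
w hook_seat [(array([325.8, 198.1]), 0.94, array([0.5933, 0.1611, 0.165 ]))]
s hook_seat [(array([239.3, 178.1]), 0.72, array([0.5854, 0.1651, 0.165 ]))]
t hook_seat [(array([249.8, 214.5]), 0.55, array([0.5858, 0.1599, 0.165 ]))]
w hook_tip [(array([324.4, 187.8]), 0.68, array([0.5832, 0.1603, 0.17  ]))]
s hook_tip [(array([236.2, 177.9]), 0.48, array([0.5784, 0.1667, 0.17  ]))]
t hook_tip [(array([246.6, 217.7]), 0.44, array([0.5771, 0.1668, 0.17  ]))]
[ 0.    -0.001  0.   ] [-54.5   1.2   0.7] t 27.07
```

Request:
jog_arm(
  motion=[
    [0,0,0,-2,2,0,5],
    [0,0,0,-8,2,0,5],
    [0,0,0,-17,2,0,5],
    [0,0,0,-27,2,0,5],
    [0,0,0,-37,2,0,5],
    [0,0,0,-46,2,0,5],
    [0,0,0,-52,2,0,5],
    [0,0,0,-54.5,2,0,5],
    [0,0,0,-54.5,2,0,5],
    [0,0,0,-54.5,2,0,5],
  ],
)

```text
t: 28.32
eef_pos: [0.6443, 0.1638, 0.2637]
tool_rot: [-0.001, 0.011, 1.0, 0.0]
contact_force: [0.4, 0.5, -0.8]
gripper_width: 0.114
grasp_force: 41.3
```

```bash
python3 fm.py
```

```text
[ 0.04  0.23 -0.82] [0.6444 0.1638 0.2638] 28.575
```

Request:
jog_arm(
  motion=[
    [0,0,0,0,0.5,3,5],
    [0,0,0,0,0.5,9,5],
    [0,0,0,0,0.5,15,5],
    [0,0,0,0,0.5,21,5],
    [0,0,0,0,0.5,25,5],
    [0,0,0,0,0.5,28,5],
    [0,0,0,0,0.5,28,5],
    [0,0,0,0,0.5,28,5],
  ],
)

```text
t: 29.58
eef_pos: [0.6447, 0.1642, 0.2359]
tool_rot: [-0.001, 0.011, 1.0, 0.0]
contact_force: [-0.3, -0.2, -0.9]
gripper_width: 0.108
grasp_force: 41.3
```

```bash
python3 fm.py
```

```text
[-0.17  0.32 -0.89] [0.6446 0.1642 0.2359] 29.825
```

Request:
jog_arm(
  motion=[
    [0,0,0,0,0,1,5],
    [0,0,0,0,0,2,5],
    [0,0,0,0,0,2.5,5],
    [0,0,0,0,0,2.5,5],
  ],
)

```text
t: 30.32
eef_pos: [0.6447, 0.1642, 0.2334]
tool_rot: [-0.0, 0.011, 1.0, 0.0]
contact_force: [0.6, -0.1, 0.8]
gripper_width: 0.111
grasp_force: 41.5
```

```bash
python3 fm.py
```

```text
[ 0.08 -0.33  1.16] [0.6447 0.1642 0.2334] 30.575
```

Contact with the bar (weight taken). Releasing slowly and letting it settle before rising.

Request:
jog_arm(
  motion=[
    [0,0,0,0,0,0.3,11],
    [0,0,0,0,0,0.3,13],
    [0,0,0,0,0,0.3,16],
    [0,0,0,0,0,0.3,20],
    [0,0,0,0,0,0.3,28],
    [0,0,0,0,0,0.3,40],
    [0,0,0,0,0,0.3,40],
    [0,0,0,0,0,0.3,40],
    [0,0,0,0,0,0.3,40],
  ],
)

```text
t: 31.7
eef_pos: [0.6445, 0.1642, 0.2329]
tool_rot: [-0.001, 0.011, 1.0, 0.0]
contact_force: [-0.2, 0.1, -0.7]
gripper_width: 0.465
grasp_force: 0.0
```

Request:
jog_arm(
  motion=[
    [0,0,0,0,0,-10,40],
    [0,0,0,0,0,-35,40],
    [0,0,0,0,0,-70,40],
    [0,0,0,0,0,-100,40],
    [0,0,0,20,0,-120,40],
    [0,0,0,60,0,-130,40],
    [0,0,0,60,0,-130,40],
    [0,0,0,60,0,-130,40],
  ],
)

```text
t: 32.7
eef_pos: [0.5851, 0.1656, 0.3635]
tool_rot: [-0.0, 0.011, 1.0, 0.0]
contact_force: [0.1, -1.4, 0.2]
gripper_width: 0.468
grasp_force: 0.0
```

Run:
```python
from h import *
np.set_printoptions(precision=4,suppress=True)
w=wshot();s=bot.read_camera('scene');t=bot.read_camera('top')
for n,z in (('dish',.008),('hook_grip',.249),('hook_seat',.136),('strap_foot',.114)):
    for nm,c in (('w',w),('s',s),('t',t)): print(nm,n,[(np.round(x['xy'],1),round(x['score'],2),(watz(c,x['xy'],z) if nm=='w' else atz(c,x['xy'],z))) for x in bot.tip_of(n,c)[:1]])
a=cv2.resize(w['pixels'][120:320,220:440,::-1],(440,400),interpolation=2)
b=cv2.resize(s['pixels'][120:230,220:320,::-1],(364,400),interpolation=2)[:, :360]
cv2.imwrite('pics/c9.png',np.hstack([a,b]));print(bot.get_obs()['t'])
```

```text
w dish [(array([329.5, 186. ]), 0.57, array([0.6463, 0.1672, 0.008 ]))]
s dish [(array([263.9, 210.5]), 0.77, array([0.6483, 0.1685, 0.008 ]))]
t dish [(array([254.7, 203.7]), 0.45, array([0.641 , 0.1697, 0.008 ]))]
w hook_grip [(array([325. , 247.7]), 0.87, array([0.6409, 0.1617, 0.249 ]))]
s hook_grip [(array([255.7, 134.5]), 0.59, array([0.642 , 0.1578, 0.249 ]))]
t hook_grip [(array([243.5, 181.4]), 0.5, array([0.6503, 0.1644, 0.249 ]))]
w hook_seat [(array([327.7, 214.4]), 0.59, array([0.6496, 0.164 , 0.136 ]))]
s hook_seat [(array([261.4, 172.4]), 0.53, array([0.6489, 0.1618, 0.136 ]))]
t hook_seat []
w strap_foot [(array([327.5, 211.1]), 0.56, array([0.6529, 0.1637, 0.114 ]))]
s strap_foot [(array([260. , 176.9]), 0.49, array([0.6526, 0.1718, 0.114 ]))]
t strap_foot []
33.45
```

View pics/c9.png

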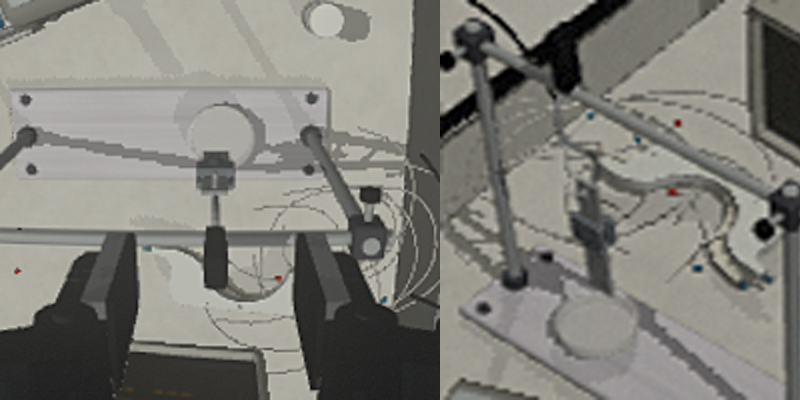

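The coupon hangs on the hook from the bar above the dish: wrist view clamp (215,170), dish (222,135). The gripper is clear. I'll let any swing die down, then hand in.

Request:
jog_arm(
  motion=[
    [0,0,0,20,0,-20,40],
    [0,0,0,20,0,-20,40],
    [0,0,0,20,0,-20,40],
    [0,0,0,20,0,-20,40],
    [0,0,0,20,0,-20,40],
    [0,0,0,20,0,-20,40],
    [0,0,0,20,0,-20,40],
    [0,0,0,20,0,-20,40],
    [0,0,0,20,0,-20,40],
    [0,0,0,20,0,-20,40],
  ],
)

```text
t: 34.7
eef_pos: [0.5648, 0.1659, 0.383]
tool_rot: [-0.001, 0.011, 1.0, 0.0]
contact_force: [-0.3, -0.2, -0.5]
gripper_width: 0.467
grasp_force: 0.0
```

Run:
```python
from h import *
f=[]
for i in range(40): f.append(bot.read_camera('scene')['pixels'][120:230,230:300].astype(int))
print([round(float(np.abs(f[i]-f[-1]).max()),1) for i in (0,10,20,30,38)],[int((np.abs(f[i]-f[-1]).max(2)>25).sum()) for i in (0,10,20,30,38)],bot.get_obs()['t'])
```

```text
[20.0, 17.0, 16.0, 17.0, 16.0] [0, 0, 0, 0, 0] 36.7
```

Still. Handing in.

```bash
python3 -c "
from station import bot
print(bot.hand_in())"
```

```text
the job is handed in; nothing more can be done
None
```

The job is handed in at about 37 s: the coupon hangs still from the S-hook on the crossbar, about 4 mm off the dish's centre; the blanks and dish weren't disturbed, and the hook pressed the strap's top end with about 5 N while feeling for its height.

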